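# Find the fullest screw tin on the garage bench turntable

### The job

Three identical closed screw tins stand on the freely spinning turntable on the garage bench; lift them to compare their weights by feel, setting each lighter one gently back upright on the turntable. Then pick up the heaviest and finish while still holding it up, upright and still, at least 15 cm above the turntable, with the two lighter tins standing on the turntable. Do not topple or drop any tin, and leave the hammer, the spray can and the roll of tape where they are.

Things in the scene. Friction and masses are not known exactly. Their poses are not given: they have to be found in the camera images.
- tin_a: a closed cylindrical screw tin, steel with a green painted band, a pale lid flush with its sides, 62 mm in diameter and 80 mm tall; origin at the centre of its underside, z up along its axis. It stands on the turntable. The three tins look exactly alike; each weighs between 200 and 750 g and the heaviest is at least 150 g heavier than either other. The contents do not shift
- tin_b: a closed cylindrical screw tin, steel with a green painted band, a pale lid flush with its sides, 62 mm in diameter and 80 mm tall; origin at the centre of its underside, z up along its axis. It stands on the turntable. The three tins look exactly alike; each weighs between 200 and 750 g and the heaviest is at least 150 g heavier than either other. The contents do not shift
- tin_c: a closed cylindrical screw tin, steel with a green painted band, a pale lid flush with its sides, 62 mm in diameter and 80 mm tall; origin at the centre of its underside, z up along its axis. It stands on the turntable. The three tins look exactly alike; each weighs between 200 and 750 g and the heaviest is at least 150 g heavier than either other. The contents do not shift
- deck_top (a point): centre of the turntable's top face, on its spin axis, 30 mm above the bench. The deck is a flat black rubber-topped plywood disc 280 mm in diameter with a red mark at its rim; it turns freely both ways about the vertical axis with very little resistance and has no lip. The tins stand about 85 mm from this point, about 120 degrees apart
- turntable: fixed foot of the turntable, a dark steel disc 150 mm in diameter under the deck, fixed to the bench; origin at the centre of its underside on the bench, on the spin axis
- hammer: bystander: a hammer lying on the bench to the right of the turntable, about 260 mm long, 90 mm across the head, handle towards the robot when its x axis points away from it; origin under its middle
- spray: bystander: an upright white spray can with a red cap, 58 mm in diameter, 170 mm tall, to the left of the turntable; origin at the centre of its underside
- tape: bystander: a roll of yellow tape lying flat, 90 mm across, 68 mm hole, 24 mm high, to the left of the turntable; origin at the centre of its underside
There are look-alikes about, which are no part of the job. Leave any yellow look-alike of the tin_a alone.

How it is judged:
On the way:
1. a lighter tin has been lifted off the turntable in the fingers, to compare, while a heavier one stands there (((z of tin_a in the frame of deck_top above 0.006 m and contact force between tin_a and turntable below 0.1 N and contact force between the fingers and tin_a above 1 N and contact force between any of tin_b, tin_c and turntable above 5 N) or (z of tin_b in the frame of deck_top above 0.006 m and contact force between tin_b and turntable below 0.1 N and contact force between the fingers and tin_b above 1 N and contact force between any of tin_a, tin_c and turntable above 5 N) or (z of tin_c in the frame of deck_top above 0.006 m and contact force between tin_c and turntable below 0.1 N and contact force between the fingers and tin_c above 1 N and contact force between any of tin_a, tin_b and turntable above 5 N))), for 0.2 s.
At the end, for the whole second after the job is handed in: The heaviest tin is held in the fingers (over 2 N), below 0.03 m/s, upright within 0.2 rad, its underside over 0.17 m above the bench, touching no other object; the two lighter tins stand (within 0.1 rad) on the turntable, within 135 mm of its centre, at rest and untouched (((height (world z) of tin_a above 0.17 m and angle between tin_a's own z axis and vertical below 0.2 rad and linear speed of tin_a below 0.03 m/s and contact force between the fingers and tin_a above 2 N and contact force between tin_a and turntable below 0.1 N and contact force between tin_a and hammer below 0.1 N and contact force between tin_a and spray below 0.1 N and contact force between tin_a and tape below 0.1 N and (contact force between tin_b and turntable between 0.5 and 5 N and contact force between tin_b and tin_a below 0.1 N and z of tin_b in the frame of deck_top between -0.006 and 0.006 m and horizontal distance between tin_b and deck_top below 0.135 m and angle between tin_b's own z axis and vertical below 0.1 rad and linear speed of tin_b below 0.05 m/s and contact force between each of the arm, the fingers and tin_b below 0.1 N) and (contact force between tin_c and turntable between 0.5 and 5 N and contact force between tin_c and tin_a below 0.1 N and z of tin_c in the frame of deck_top between -0.006 and 0.006 m and horizontal distance between tin_c and deck_top below 0.135 m and angle between tin_c's own z axis and vertical below 0.1 rad and linear speed of tin_c below 0.05 m/s and contact force between each of the arm, the fingers and tin_c below 0.1 N)) or (height (world z) of tin_b above 0.17 m and angle between tin_b's own z axis and vertical below 0.2 rad and linear speed of tin_b below 0.03 m/s and contact force between the fingers and tin_b above 2 N and contact force between tin_b and turntable below 0.1 N and contact force between tin_b and hammer below 0.1 N and contact force between tin_b and spray below 0.1 N and contact force between tin_b and tape below 0.1 N and (contact force between tin_a and turntable between 0.5 and 5 N and contact force between tin_a and tin_b below 0.1 N and z of tin_a in the frame of deck_top between -0.006 and 0.006 m and horizontal distance between tin_a and deck_top below 0.135 m and angle between tin_a's own z axis and vertical below 0.1 rad and linear speed of tin_a below 0.05 m/s and contact force between each of the arm, the fingers and tin_a below 0.1 N) and (contact force between tin_c and turntable between 0.5 and 5 N and contact force between tin_c and tin_b below 0.1 N and z of tin_c in the frame of deck_top between -0.006 and 0.006 m and horizontal distance between tin_c and deck_top below 0.135 m and angle between tin_c's own z axis and vertical below 0.1 rad and linear speed of tin_c below 0.05 m/s and contact force between each of the arm, the fingers and tin_c below 0.1 N)) or (height (world z) of tin_c above 0.17 m and angle between tin_c's own z axis and vertical below 0.2 rad and linear speed of tin_c below 0.03 m/s and contact force between the fingers and tin_c above 2 N and contact force between tin_c and turntable below 0.1 N and contact force between tin_c and hammer below 0.1 N and contact force between tin_c and spray below 0.1 N and contact force between tin_c and tape below 0.1 N and (contact force between tin_a and turntable between 0.5 and 5 N and contact force between tin_a and tin_c below 0.1 N and z of tin_a in the frame of deck_top between -0.006 and 0.006 m and horizontal distance between tin_a and deck_top below 0.135 m and angle between tin_a's own z axis and vertical below 0.1 rad and linear speed of tin_a below 0.05 m/s and contact force between each of the arm, the fingers and tin_a below 0.1 N) and (contact force between tin_b and turntable between 0.5 and 5 N and contact force between tin_b and tin_c below 0.1 N and z of tin_b in the frame of deck_top between -0.006 and 0.006 m and horizontal distance between tin_b and deck_top below 0.135 m and angle between tin_b's own z axis and vertical below 0.1 rad and linear speed of tin_b below 0.05 m/s and contact force between each of the arm, the fingers and tin_b below 0.1 N)))); the arm keeps its last pose, push and grip.
It fails at once if a tin is toppled (leans more than 0.6 rad) (angle between any of tin_a, tin_b, tin_c's own z axis and vertical above 0.6 rad).
It fails at once if a tin is dropped or flung (faster than 0.5 m/s while the fingers do not touch it) ((linear speed of tin_a above 0.5 m/s and contact force between the fingers and tin_a below 0.05 N) or (linear speed of tin_b above 0.5 m/s and contact force between the fingers and tin_b below 0.05 N) or (linear speed of tin_c above 0.5 m/s and contact force between the fingers and tin_c below 0.05 N)).
It fails at once if a bystander is moved by more than 30 mm (distance of any of hammer, spray, tape from where it was at the start of the episode above 0.03 m).
It also fails if it takes over 72 s, if anything falls off the work surface, if the arm or the gripper's body presses on something with over 40 N, if the wrist force passes 120 N, or if a joint passes its speed limit or range.

### The arm

A 6-joint arm with a two-finger parallel gripper is mounted at the origin on the work surface. World frame = base frame: x ahead of the robot, y to its left, z up, the work surface at z = 0. Lengths are in m, angles in rad, forces in N, time in s.
With the tool pointing down it reaches from about 0.375 to 0.9 m from the base axis. Payload 3.1 kg.
Tool frame: the origin (TCP) lies on the centre line of the jaws, within the pads' length; the fingertips stand 25 mm ahead of it and the grasp point (between the pads) lies 6 mm ahead of it (manip.tip_extent is the distance from the TCP to the fingertips, in m); z points along the fingers, y is the line along which they close (so a half turn about z gives the same grasp; the last joint's range is limited). The gripper opens to 85 mm and grips with 20 to 120 N. Pads are 22 mm wide; open, the fingers measure 114 mm over their backs; the gripper's body (76 mm by 85 mm) begins 54 mm behind the grasp point. The pads swing forward as they close: fully open they stand 13 mm farther back than shut.
Start: joints at [-1.522, 0.527, 1.433, -0, 1.181, -0.178], TCP at [0.141, -0.609, 0.256] pointing down, gripper open.
Joint ranges: [-3.08, 3.08], [-0.75, 2.2], [0.22, 2.44], [-1.43, 4.57], [0, 2.65], [-2.85, 2.85]. Speed limits (rad/s): [2.79, 2.79, 3.14, 3.14, 3.14, 3.14].

### API

Orientations are given as a unit quaternion [x, y, z, w].
In Python, from station import readout, imaging, order, manip gives the robot as it stands.
- The arm moves only by the tool move_arm, never from a script. Its argument "rows" is a list of rows, each a list of 7 numbers: the turn, a rotation vector about the tool's x, y, z in degrees, then the shift along the tool's x, y, z in mm, then the closure, from 0 (fully open) to 1 (shut). A call has 1 to 12 rows; each row is the pose to reach, as a shift and turn from the pose commanded when the call began, along the tool's axes at that moment; what a row does not reach only later rows make up. A row lasts 1/12 s, in which the tool goes at most 41.7 mm and 7.16 degrees, less where a joint would pass 70% of its speed; a pose out of reach is approached as far as the arm can. A call with a gripper value outside its range is refused whole. The fingers move at their own pace and stop on an object; "squeeze" is the grip in N (left out, the last holds). Time passes only in rows, so rows that repeat a pose let the fingers close. It gives the time, the measured TCP pose, the force, the opening and the grip force at its end, in the units of the state.
- readout.sense(): the state, without advancing time (a new reading comes with each control period).
- imaging.snapshot(name): name is "side" or "top" or "wrist"; returns a dict with "img" (420x560x3 uint8, red, green, blue), "z_map" (420x560 float32, m along the optical axis (not along the pixel's ray), 0 where there is no reading), "fovy" (degrees; the focal length in pixels is half the picture's height over the tangent of half this angle, whatever the lens; pixels are square), "cx", "cy" (the principal point, pixels), "rvec" (rotation vector, rad) and "tvec" (3), from world to camera coordinates, as OpenCV has them. Camera axes: x right, y down, z forward; pixel columns grow to the right and rows downward; lengths in m; the calibration is good to about 2 mm. A picture is of the moment at which its call begins.
- order.sign_off(): hands the job in; it is judged then, once.
The state is a dict: "t": time; "q": joint angles; "qd": joint speeds; "tau": joint torques, N m; "tcp_pos": TCP position; "tool_rot": TCP orientation; "force": force on the tool from outside, world axes, zero at the start; "ft_torque": the same for the moment, N m; "finger_gap": opening from 0.0 (shut) to 1.0 (fully open); "gripper_force": force on a finger pad.
Only numpy, scipy, OpenCV 4.12 (cv2) and the standard library are available. Lean on these libraries where they do the work, as an engineer would, in place of code of your own. Each camera call takes 0.05 s, during which the arm holds its last target. There are 200 camera calls.

## Working session

There is one attempt and no reset: what is moved stays moved. The work goes in short steps, Python scripts to look and compute and a tool call to move; the robot and the scene stay as the last step left them, time stands still between calls to the robot, and variables do not carry over. Pictures are saved under pics/ and viewed, at most 10 in all, crops included, and the job is handed in when it is done.

Besides the shell and the picture viewer there is one more tool, called in YAML: its name, and indented under it one key for each argument. move_arm: Moves the arm, as the interface text tells. Its arguments: {"type":"object","properties":{"rows":{"type":"array"},"squeeze":{"type":"number"}},"required":["rows"]}

```bash
mkdir -p pics
cat > h.py <<'E'
import numpy as np, cv2
from station import readout, imaging, order, manip
def snap(n):
    s=imaging.snapshot(n); s['R']=cv2.Rodrigues(np.array(s['rvec'],float))[0]; s['t']=np.array(s['tvec'],float).ravel()
    s['f']=s['img'].shape[0]/2/np.tan(np.radians(s['fovy'])/2); return s
def ray(s,u,v,z):
    d=s['R'].T@np.array([(u-s['cx'])/s['f'],(v-s['cy'])/s['f'],1]); c=-s['R'].T@s['t']
    return c+d*(z-c[2])/d[2]
def cloud(s):
    v,u=np.mgrid[:420,:560]; z=s['z_map']
    p=np.stack([(u-s['cx'])/s['f']*z,(v-s['cy'])/s['f']*z,z],-1)
    return (p-s['t'])@s['R']
def save(s,n): cv2.imwrite('pics/'+n,s['img'][:,:,::-1])
E
python3 - <<'E'
from h import *
for n in('top','side'):
    s=snap(n); save(s,n+'0.png'); np.savez(n+'0.npz',**s); print(n,-s['R'].T@s['t'],s['f'])
print(readout.sense(), manip.tip_extent)
E
```

```text
top [0.38914956 0.0045726  1.37832881] 505.467769977362
side [0.09788698 0.63107409 0.79693979] 449.5039607665859
{'t': 0.1, 'q': array([-1.52151965e+00,  5.28374207e-01,  1.43377046e+00,  2.57903322e-05,
        1.18143436e+00, -1.78503378e-01]), 'qd': array([ 8.16276074e-05, -2.91249951e-03, -4.96372549e-03, -3.76500825e-04,
       -6.43593587e-04,  1.04796924e-03]), 'tau': array([-5.38512068e-04, -4.43306208e+01, -1.78586555e+01, -2.18144023e-04,
        3.81476479e-03, -7.70145419e-06]), 'tcp_pos': array([ 0.14113767, -0.60823903,  0.25543201]), 'tool_rot': array([ 9.93521605e-01,  1.13639047e-01,  7.60285871e-05, -9.90342378e-04]), 'force': array([-0.748562  ,  0.18083818, -0.58057925]), 'ft_torque': array([-0.02759152, -0.05088918,  0.0211058 ]), 'gripper_force': 0.0, 'finger_gap': 0.9972111937820423} 0.025
```

View pics/top0.png

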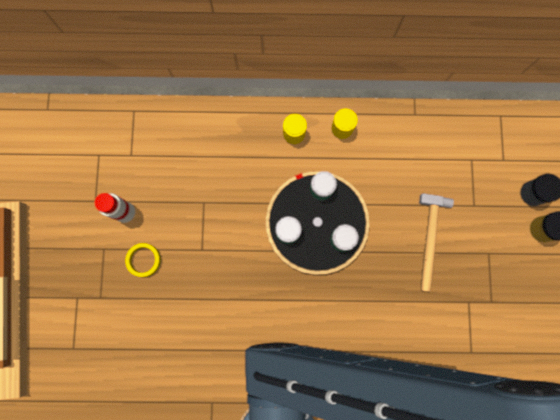

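View pics/side0.png

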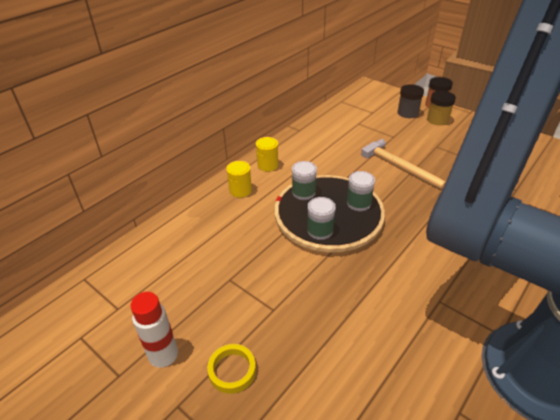

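The top view shows the deck around (318,222), with white lids at (324,185), (288,230) and (345,238). The yellow look-alikes are at (295,126) and (346,121). The side view shows the same layout, with the spray can and tape to the left and the hammer to the right.

```bash
cat >> h.py <<'E'
def lids(s,save=None):
    P=cloud(s); h=cv2.cvtColor(s['img'],cv2.COLOR_RGB2HSV)
    m=((P[...,2]>.10)&(P[...,2]<.12)&(h[...,1]<70)&(h[...,2]>120)&(P[...,0]>.3)&(P[...,0]<.75)&(abs(P[...,1])<.3)).astype(np.uint8)
    n,l,st,c=cv2.connectedComponentsWithStats(m)
    out=[]
    for i in range(1,n):
        if st[i,4]>150:
            k=l==i; (u,v),r=cv2.minEnclosingCircle(np.argwhere(k)[:,::-1].astype(np.float32))
            out.append((ray(s,u,v,.11)[:2].round(4), ray(s,*c[i],.11)[:2].round(4), P[k][:,2].mean().round(4), round(r*(np.linalg.norm(ray(s,u+1,v,.11)-ray(s,u,v,.11))),4)))
    return out
E
python3 - <<'E'
from h import *
for n in('top','side'):
    s=dict(np.load(n+'0.npz')); 
    for o in lids(s): print(n,*o)
    P=cloud(s); h=cv2.cvtColor(s['img'],cv2.COLOR_RGB2HSV)
    m=(abs(P[...,2]-.03)<.006)&(P[...,0]>.3)&(P[...,0]<.8)&(abs(P[...,1]+.0)<.3)
    m=m&(h[...,2]<60)
    q=P[m][:,:2]; 
    (c,r)=cv2.minEnclosingCircle(q.astype(np.float32)); print('deck',c,r,m.sum(), q.min(0),q.max(0))
    y=(h[...,0]>25)&(h[...,0]<33)&(h[...,1]>180)&(P[...,2]>.07)
    n_,l,st,c=cv2.connectedComponentsWithStats(y.astype(np.uint8))
    print([ray(s,*c[i],.08).round(3) for i in range(1,n_) if st[i,4]>80])
from scipy.spatial.transform import Rotation as Ro
print(Ro.from_quat(readout.sense()['tool_rot']).as_matrix().round(3))
E
```

```text
top [ 0.6462 -0.1095] [ 0.6464 -0.1094] 0.1103 0.0316
top [ 0.5277 -0.0199] [ 0.5279 -0.0197] 0.1104 0.0318
top [ 0.5093 -0.1629] [ 0.5094 -0.1629] 0.1103 0.0317
deck (0.5579190254211426, -0.09880470484495163) 0.1270778477191925 4861 [ 0.43151676 -0.22516668] [0.68324167 0.02814154]
[array([ 0.828, -0.17 ,  0.08 ]), array([ 0.81 , -0.034,  0.08 ])]
side [ 0.6459 -0.1019] [ 0.6457 -0.1019] 0.1098 0.0301
side [ 0.51   -0.1574] [ 0.5091 -0.1553] 0.1096 0.0309
side [ 0.5289 -0.0148] [ 0.5279 -0.0133] 0.1098 0.0308
deck (0.5583252906799316, -0.09655246138572693) 0.12698692083358765 2774 [ 0.43336609 -0.21666198] [0.68196093 0.02865155]
[array([ 0.832, -0.17 ,  0.08 ]), array([ 0.814, -0.032,  0.08 ])]
[[ 0.974  0.226 -0.   ]
 [ 0.226 -0.974  0.002]
 [ 0.    -0.002 -1.   ]]
```

```bash
cat >> h.py <<'E'
from scipy.spatial.transform import Rotation as Ro
def rel(x,y,z,ang):
    "tool turn (deg about tool xyz) and shift (mm) to TCP x,y,z, tool down, jaw line at ang deg (mod 180)"
    s=readout.sense(); R=Ro.from_quat(s['tool_rot']); M=R.as_matrix(); cur=np.degrees(np.arctan2(M[1,1],M[0,1]))
    d=(ang-cur+90)%180-90; a=np.radians(cur+d); Y=np.array([np.cos(a),np.sin(a),0]); Z=np.array([0,0,-1.])
    T=Ro.from_matrix(np.stack([np.cross(Y,Z),Y,Z],1))
    print('t',s['t'],'turn',np.degrees((R.inv()*T).as_rotvec()).round(1),'shift',(M.T@(np.array([x,y,z])-s['tcp_pos'])*1000).round(1),'F',s['force'].round(2),'gap',s['finger_gap'],'q6',s['q'][5])
E
python3 - <<'E'
from h import *
rel(.5095,-.161,.25,-37.4)
E
```

```text
t 0.1 turn [ -0.1  -0.1 -39.5] shift [ 459.8 -352.5    6.3] F [-0.75  0.18 -0.58] gap 0.9972111937820423 q6 -0.17850337819724407
```

move_arm:
  rows:
    - [0, 0, -2, 12, -9, 0, 0]
    - [0, 0, -4, 36, -28, 0, 0]
    - [0, 0, -7, 66, -51, 0, 0]
    - [0, 0, -11, 98, -75, 0, 0]
    - [0, 0, -15, 130, -100, 0, 0]
    - [0, 0, -19, 162, -124, 0, 0]
    - [0, 0, -23, 194, -149, 0, 0]
    - [0, 0, -26, 226, -173, 0, 0]
    - [0, 0, -29, 258, -198, 0, 0]
    - [0, 0, -31, 288, -221, 0, 0]
    - [0, 0, -32, 310, -238, 0, 0]
    - [0, 0, -33, 320, -245, 0, 0]
  squeeze: 30

```text
t: 1.1
tcp_pos: [0.3987, -0.2932, 0.2562]
tool_rot: [0.919, 0.394, 0.0, -0.001]
force: [-0.5, 1.0, 0.3]
finger_gap: 1.001
gripper_force: 0.0
```

Run:
```python
from h import *
rel(.5095,-.161,.25,-37.4)
for o in lids(snap('top')): print(*o)
```

```text
t 1.1 turn [-0.1 -0.1 -6.2] shift [172.1 -10.9   6.4] F [-0.53  0.95  0.26] gap 1.000967613435777 q6 -0.10089652875580596
[ 0.646  -0.1094] [ 0.6462 -0.1094] 0.1105 0.0317
[ 0.5277 -0.0199] [ 0.5279 -0.0197] 0.1101 0.0318
[ 0.509  -0.1632] [ 0.5094 -0.1631] 0.1105 0.0319
```

move_arm:
  rows:
    - [0, 0, -1, 12, -1, 0, 0]
    - [0, 0, -2, 36, -2, 2, 0]
    - [0, 0, -3, 66, -4, 4, 0]
    - [0, 0, -4, 96, -6, 5, 0]
    - [0, 0, -5, 126, -8, 6, 0]
    - [0, 0, -6, 152, -10, 6, 0]
    - [0, 0, -6, 166, -11, 6, 0]
    - [0, 0, -6, 172, -11, 6, 0]
    - [0, 0, -6, 172, -11, 6, 0]
    - [0, 0, -6, 172, -11, 6, 0]

```text
t: 1.98
tcp_pos: [0.5086, -0.1672, 0.2502]
tool_rot: [0.899, 0.439, -0.0, 0.0]
force: [0.2, -0.3, -0.6]
finger_gap: 0.999
gripper_force: 0.0
```

Run:
```python
from h import *
rel(.5095,-.161,.081,-37.4)
s=snap('wrist'); save(s,'w1.png'); print(-s['R'].T@s['t'])
for o in lids(s): print(*o)
for o in lids(snap('top')): print('top',*o)
```

```text
t 1.9833 turn [-0.   0.  -0.6] shift [  5.6  -3.1 169.1] F [ 0.24 -0.34 -0.61] gap 0.9989632992131084 q6 0.13680737808464905
[ 0.55081761 -0.11416551  0.36787872]
[ 0.528  -0.0186] [ 0.5289 -0.0212] 0.1107 0.0346
[ 0.6494 -0.1111] [ 0.6464 -0.1114] 0.1107 0.0345
[ 0.5124 -0.1615] [ 0.5125 -0.1613] 0.1106 0.0314
top [ 0.6458 -0.1093] [ 0.6462 -0.1094] 0.1102 0.0319
top [ 0.5277 -0.0199] [ 0.5279 -0.0197] 0.1104 0.0318
```

View pics/w1.png

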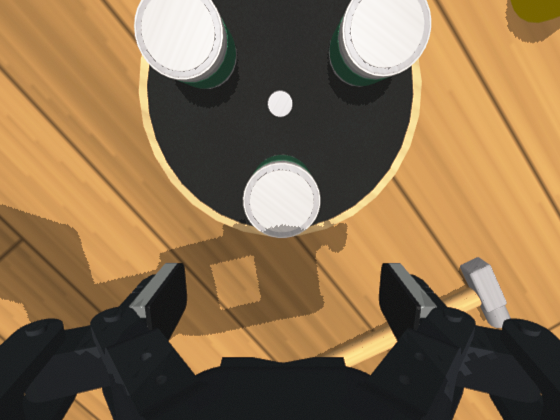

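The wrist view shows the nearest tin's lid at (282,200), centred between the jaws, and the hub at (280,103). I'll descend and grip this tin.

move_arm:
  rows:
    - [0, 0, 0, 3, -1, 8, 0]
    - [0, 0, 0, 5, -1.5, 25, 0]
    - [0, 0, 0, 5.5, -1.5, 50, 0]
    - [0, 0, 0, 5.5, -1.5, 75, 0]
    - [0, 0, 0, 5.5, -1.5, 100, 0]
    - [0, 0, 0, 5.5, -1.5, 125, 0]
    - [0, 0, 0, 5.5, -1.5, 145, 0]
    - [0, 0, 0, 5.5, -1.5, 160, 0]
    - [0, 0, 0, 5.5, -1.5, 168, 0]
    - [0, 0, 0, 5.5, -1.5, 170, 0]
    - [0, 0, 0, 5.5, -1.5, 170, 0]
    - [0, 0, 0, 5.5, -1.5, 170, 0]

```text
t: 3.08
tcp_pos: [0.5116, -0.1616, 0.0809]
tool_rot: [0.899, 0.439, 0.0, 0.001]
force: [0.4, 0.6, 0.1]
finger_gap: 1.002
gripper_force: 0.0
```

Run:
```python
from h import *
rel(.511,-.162,.081,-37.4)
s=snap('wrist')
for o in lids(s): print(*o)
```

```text
t 3.0833 turn [ 0.1 -0.  -0.6] shift [-0.7 -0.2 -0.1] F [0.37 0.64 0.12] gap 1.00223084303104 q6 0.1483548626674378
[ 0.5199 -0.0482] [ 0.5194 -0.0472] 0.1097 0.0048
[ 0.6191 -0.1252] [ 0.6194 -0.1259] 0.1041 0.0052
[ 0.5135 -0.1603] [ 0.5195 -0.1526] 0.1102 0.0312
[ 0.4864 -0.1244] [ 0.4858 -0.1244] 0.1049 0.0037
[ 0.5546 -0.1776] [ 0.5548 -0.1783] 0.1048 0.0039
```

move_arm:
  rows:
    - [0, 0, 0, 0, 0, 0, 0.1]
    - [0, 0, 0, 0, 0, 0, 0.15]
    - [0, 0, 0, 0, 0, 0, 0.2]
    - [0, 0, 0, 0, 0, 0, 0.23]
    - [0, 0, 0, 0, 0, 0, 0.26]
    - [0, 0, 0, 0, 0, 0, 0.29]
    - [0, 0, 0, 0, 0, 0, 0.33]
    - [0, 0, 0, 0, 0, 0, 0.4]
    - [0, 0, 0, 0, 0, 0, 0.6]
    - [0, 0, 0, 0, 0, 0, 1]
    - [0, 0, 0, 0, 0, 0, 1]
    - [0, 0, 0, 0, 0, 0, 1]
  squeeze: 40

```text
t: 4.13
tcp_pos: [0.5116, -0.1614, 0.0809]
tool_rot: [0.899, 0.439, 0.0, 0.0]
force: [-0.8, 0.1, 5.5]
finger_gap: 0.721
gripper_force: 41.8
```

Run:
```python
from h import *
rel(.511,-.162,.081,-37.4)
print(readout.sense())
```

```text
t 4.1333 turn [ 0.1 -0.  -0.5] shift [-0.9 -0.1 -0.1] F [-0.76  0.07  5.51] gap 0.7208749598115031 q6 0.14830684462177424
{'t': 4.1333, 'q': array([-5.13945896e-01,  6.82490028e-01,  1.78951114e+00, -1.21491504e-05,
        6.68482852e-01,  1.48306845e-01]), 'qd': array([ 0.00067385, -0.00064776,  0.00136476,  0.00052776,  0.00076748,
        0.00036426]), 'tau': array([-4.18381754e-02, -3.88518047e+01, -7.96287507e+00,  1.73874880e-02,
       -1.32615608e-01,  2.29016121e-02]), 'tcp_pos': array([ 0.51158829, -0.16135255,  0.08085062]), 'tool_rot': array([8.98578580e-01, 4.38812292e-01, 3.11065655e-04, 4.58824515e-04]), 'force': array([-0.75879586,  0.0748484 ,  5.51123665]), 'ft_torque': array([ 0.07690731,  0.07962001, -0.05214324]), 'gripper_force': 41.78965508937836, 'finger_gap': 0.7208749598115031}
```

move_arm:
  rows:
    - [0, 0, 0, 0, 0, -2, 1]
    - [0, 0, 0, 0, 0, -6, 1]
    - [0, 0, 0, 0, 0, -12, 1]
    - [0, 0, 0, 0, 0, -18, 1]
    - [0, 0, 0, 0, 0, -23, 1]
    - [0, 0, 0, 0, 0, -25, 1]
    - [0, 0, 0, 0, 0, -25, 1]
    - [0, 0, 0, 0, 0, -25, 1]
    - [0, 0, 0, 0, 0, -25, 1]

```text
t: 4.88
tcp_pos: [0.5111, -0.1611, 0.1052]
tool_rot: [0.899, 0.439, -0.0, -0.0]
force: [0.3, -0.3, -3.9]
finger_gap: 0.72
gripper_force: 43.8
```

move_arm:
  rows:
    - [0, 0, 0, 0, 0, 0, 1]
    - [0, 0, 0, 0, 0, 0, 1]
    - [0, 0, 0, 0, 0, 0, 1]

```text
t: 5.13
tcp_pos: [0.5111, -0.1611, 0.1051]
tool_rot: [0.899, 0.439, -0.0, -0.0]
force: [-0.1, -0.8, -3.5]
finger_gap: 0.715
gripper_force: 43.8
```

move_arm:
  rows:
    - [0, 0, 0, 0, 0, 0, 1]
    - [0, 0, 0, 0, 0, 0, 1]
    - [0, 0, 0, 0, 0, 0, 1]

```text
t: 5.38
tcp_pos: [0.5112, -0.1612, 0.1052]
tool_rot: [0.899, 0.439, -0.0, -0.0]
force: [0.2, -0.5, -4.4]
finger_gap: 0.717
gripper_force: 43.8
```

Run:
```python
from h import *
import h
f=[]
for i in range(6): s=snap('top'); r=readout.sense(); f.append(r['force']); 
print(np.array(f).round(2)); print(r['t'],r['tau'])
for o in lids(s): print(*o)
save(s,'t2.png')
```

```text
[[ 0.23  0.68 -3.13]
 [ 0.36 -0.7  -3.31]
 [-0.32 -0.08 -2.52]
 [-0.33  0.82 -3.6 ]
 [ 0.16  0.01 -3.53]
 [ 0.27  0.71 -4.05]]
5.6833 [-1.91324733e-05 -4.28152370e+01 -1.03213871e+01 -2.19754183e-03
  1.41355264e-03  8.45076329e-06]
[ 0.6459 -0.1097] [ 0.6462 -0.1096] 0.1102 0.0319
[ 0.5294 -0.0202] [ 0.5388 -0.0252] 0.1103 0.0311
```

move_arm:
  rows:
    - [0, 0, 0, 0, 0, 2, 1]
    - [0, 0, 0, 0, 0, 6, 1]
    - [0, 0, 0, 0, 0, 12, 1]
    - [0, 0, 0, 0, 0, 18, 1]
    - [0, 0, 0, 0, 0, 22, 1]
    - [0, 0, 0, 0, 0, 23.5, 1]
    - [0, 0, 0, 0, 0, 24.5, 1]
    - [0, 0, 0, 0, 0, 24.5, 1]
    - [0, 0, 0, 0, 0, 24.5, 1]

```text
t: 6.43
tcp_pos: [0.5114, -0.1613, 0.0809]
tool_rot: [0.899, 0.439, 0.0, 0.0]
force: [-0.6, -0.2, -2.7]
finger_gap: 0.713
gripper_force: 43.6
```

move_arm:
  rows:
    - [0, 0, 0, 0, 0, 0, 0.27]
    - [0, 0, 0, 0, 0, 0, 0.24]
    - [0, 0, 0, 0, 0, 0, 0.2]
    - [0, 0, 0, 0, 0, 0, 0.15]
    - [0, 0, 0, 0, 0, 0, 0.05]
    - [0, 0, 0, 0, 0, 0, 0]
    - [0, 0, 0, 0, 0, 0, 0]
  squeeze: 20

```text
t: 7.02
tcp_pos: [0.5112, -0.1612, 0.0809]
tool_rot: [0.899, 0.439, 0.0, 0.0]
force: [0.6, 0.5, 0.5]
finger_gap: 1.0
gripper_force: 0.0
```

move_arm:
  rows:
    - [0, 0, 0, 0, 0, -8, 0]
    - [0, 0, 0, 0, 0, -25, 0]
    - [0, 0, 0, 0, 0, -50, 0]
    - [0, 0, 0, 0, 0, -80, 0]
    - [0, 0, 0, 0, 0, -110, 0]
    - [0, 0, 0, 0, 0, -135, 0]
    - [0, 0, 0, 0, 0, -142, 0]
    - [0, 0, 0, 0, 0, -145, 0]
    - [0, 0, 0, 0, 0, -145, 0]

```text
t: 7.77
tcp_pos: [0.5111, -0.1611, 0.2263]
tool_rot: [0.899, 0.439, 0.0, 0.0]
force: [-0.1, 0.6, -0.1]
finger_gap: 0.997
gripper_force: 0.0
```

Run:
```python
from h import *
rel(.528,-.019,.226,20.8)
for n in('top','wrist'):
  s=snap(n)
  for o in lids(s): print(n,*o)
save(s,'w2.png')
```

```text
t 7.7667 turn [  0.    0.  -58.7] shift [122.4 -74.1   0.3] F [-0.05  0.61 -0.07] gap 0.9965563026683861 q6 0.14833329171684964
top [ 0.6462 -0.1082] [ 0.6462 -0.1084] 0.1104 0.0315
top [ 0.527  -0.0202] [ 0.5271 -0.0203] 0.1104 0.0316
wrist [ 0.5277 -0.0189] [ 0.5278 -0.0216] 0.1108 0.0345
wrist [ 0.649  -0.1099] [ 0.6457 -0.1111] 0.1107 0.0341
wrist [ 0.5121 -0.161 ] [ 0.5123 -0.1608] 0.1106 0.0314
```

Tin 1 (right-near) weighs about 3.6 N and is back in place. Next I'll do the left tin.

move_arm:
  rows:
    - [0, 0, -3, 6, -4, 0, 0]
    - [0, 0, -9, 20, -12, 0, 0]
    - [0, 0, -16, 36, -22, 0, 0]
    - [0, 0, -23, 52, -31, 0, 0]
    - [0, 0, -30, 67, -41, 0, 0]
    - [0, 0, -37, 82, -50, 0, 0]
    - [0, 0, -44, 97, -59, 0, 0]
    - [0, 0, -51, 110, -67, 0, 0]
    - [0, 0, -56, 119, -72, 0, 0]
    - [0, 0, -59, 122.5, -74, 0, 0]
    - [0, 0, -59, 122.5, -74, 0, 0]
    - [0, 0, -59, 122.5, -74, 0, 0]

```text
t: 8.87
tcp_pos: [0.5275, -0.0187, 0.2244]
tool_rot: [0.566, 0.824, -0.001, -0.001]
force: [-0.2, -0.3, 0.2]
finger_gap: 1.0
gripper_force: 0.0
```

Run:
```python
from h import *
rel(.528,-.019,.081,20.8)
s=snap('wrist')
for o in lids(s): print(*o)
```

```text
t 8.8667 turn [-0.2 -0.1  0.2] shift [ -0.7   0.8 143.4] F [-0.23 -0.34  0.19] gap 0.9995548322064958 q6 -0.6138725020046072
[ 0.529  -0.0175] [ 0.5289 -0.0173] 0.1105 0.0314
[ 0.6339 -0.0976] [ 0.6354 -0.0982] 0.1099 0.0246
[ 0.5099 -0.15  ] [ 0.508  -0.1468] 0.1096 0.0299
```

move_arm:
  rows:
    - [0, 0, 0, 0, 0.5, 8, 0]
    - [0, 0, 0, 0, 0.5, 25, 0]
    - [0, 0, 0, 0, 0.5, 50, 0]
    - [0, 0, 0, 0, 0.5, 75, 0]
    - [0, 0, 0, 0, 0.5, 100, 0]
    - [0, 0, 0, 0, 0.5, 123, 0]
    - [0, 0, 0, 0, 0.5, 136, 0]
    - [0, 0, 0, 0, 0.5, 143, 0]
    - [0, 0, 0, 0, 0.5, 145, 0]
    - [0, 0, 0, 0, 0.5, 145, 0]
    - [0, 0, 0, 0, 0.5, 145, 0]

```text
t: 9.83
tcp_pos: [0.5292, -0.0192, 0.0813]
tool_rot: [0.566, 0.824, 0.0, 0.001]
force: [0.9, -0.4, 1.0]
finger_gap: 0.997
gripper_force: 0.0
```

move_arm:
  rows:
    - [0, 0, 0, 0, 0, 0, 0.1]
    - [0, 0, 0, 0, 0, 0, 0.15]
    - [0, 0, 0, 0, 0, 0, 0.2]
    - [0, 0, 0, 0, 0, 0, 0.23]
    - [0, 0, 0, 0, 0, 0, 0.26]
    - [0, 0, 0, 0, 0, 0, 0.29]
    - [0, 0, 0, 0, 0, 0, 0.33]
    - [0, 0, 0, 0, 0, 0, 0.4]
    - [0, 0, 0, 0, 0, 0, 0.6]
    - [0, 0, 0, 0, 0, 0, 1]
    - [0, 0, 0, 0, 0, 0, 1]
    - [0, 0, 0, 0, 0, 0, 1]
  squeeze: 40

```text
t: 10.83
tcp_pos: [0.529, -0.0188, 0.0814]
tool_rot: [0.566, 0.824, 0.0, 0.0]
force: [-0.2, 1.2, 6.1]
finger_gap: 0.718
gripper_force: 42.1
```

move_arm:
  rows:
    - [0, 0, 0, 0, 0, -2, 1]
    - [0, 0, 0, 0, 0, -6, 1]
    - [0, 0, 0, 0, 0, -12, 1]
    - [0, 0, 0, 0, 0, -18, 1]
    - [0, 0, 0, 0, 0, -23, 1]
    - [0, 0, 0, 0, 0, -25, 1]
    - [0, 0, 0, 0, 0, -25, 1]
    - [0, 0, 0, 0, 0, -25, 1]
    - [0, 0, 0, 0, 0, -25, 1]

```text
t: 11.58
tcp_pos: [0.5285, -0.0188, 0.1057]
tool_rot: [0.566, 0.824, -0.0, -0.0]
force: [0.4, -0.3, -7.1]
finger_gap: 0.716
gripper_force: 44.9
```

Run:
```python
from h import *
f=[]
for i in range(9): s=snap('top'); r=readout.sense(); f.append(r['force'][2])
print(np.array(f).round(2),np.mean(f)); print(r['t'],r['tcp_pos'],r['finger_gap'])
for o in lids(s): print(*o)
```

```text
[-6.13 -6.31 -5.51 -6.41 -7.21 -6.33 -5.25 -6.28 -5.32] -6.085386147461616
12.0333 [ 0.52862005 -0.01885159  0.10572442] 0.7200723320601374
[ 0.6463 -0.1081] [ 0.6463 -0.1081] 0.1105 0.0315
[ 0.5088 -0.1631] [ 0.5092 -0.163 ] 0.1105 0.0319
```

Tin 2 (left) weighs about 6.1 N. I'll set it back and weigh the third.

move_arm:
  rows:
    - [0, 0, 0, 0, 0, 2, 1]
    - [0, 0, 0, 0, 0, 6, 1]
    - [0, 0, 0, 0, 0, 12, 1]
    - [0, 0, 0, 0, 0, 18, 1]
    - [0, 0, 0, 0, 0, 22, 1]
    - [0, 0, 0, 0, 0, 23.5, 1]
    - [0, 0, 0, 0, 0, 24.5, 1]
    - [0, 0, 0, 0, 0, 24.5, 1]
    - [0, 0, 0, 0, 0, 24.5, 1]

```text
t: 12.78
tcp_pos: [0.5288, -0.0188, 0.0815]
tool_rot: [0.566, 0.824, 0.0, 0.0]
force: [0.2, 1.2, -3.5]
finger_gap: 0.719
gripper_force: 45.1
```

move_arm:
  rows:
    - [0, 0, 0, 0, 0, 0, 0.27]
    - [0, 0, 0, 0, 0, 0, 0.24]
    - [0, 0, 0, 0, 0, 0, 0.2]
    - [0, 0, 0, 0, 0, 0, 0.15]
    - [0, 0, 0, 0, 0, 0, 0.05]
    - [0, 0, 0, 0, 0, 0, 0]
    - [0, 0, 0, 0, 0, 0, 0]
  squeeze: 20

```text
t: 13.37
tcp_pos: [0.5287, -0.0189, 0.0814]
tool_rot: [0.566, 0.824, 0.0, 0.0]
force: [-0.5, -0.2, -0.5]
finger_gap: 0.999
gripper_force: 0.0
```

move_arm:
  rows:
    - [0, 0, 0, 0, 0, -8, 0]
    - [0, 0, 0, 0, 0, -25, 0]
    - [0, 0, 0, 0, 0, -50, 0]
    - [0, 0, 0, 0, 0, -80, 0]
    - [0, 0, 0, 0, 0, -110, 0]
    - [0, 0, 0, 0, 0, -135, 0]
    - [0, 0, 0, 0, 0, -142, 0]
    - [0, 0, 0, 0, 0, -145, 0]
    - [0, 0, 0, 0, 0, -145, 0]

```text
t: 14.12
tcp_pos: [0.5285, -0.0188, 0.2268]
tool_rot: [0.566, 0.824, 0.0, 0.0]
force: [-1.6, -0.1, -1.3]
finger_gap: 1.001
gripper_force: 0.0
```

Run:
```python
from h import *
rel(.647,-.108,.226,83)
for n in('top','wrist'):
  s=snap(n)
  for o in lids(s): print(n,*o)
```

```text
t 14.1167 turn [  0.    0.  -61.9] shift [-125.8   78.5    0.9] F [-1.56 -0.1  -1.29] gap 1.0008217331324172 q6 -0.6145477697279454
top [ 0.6463 -0.1095] [ 0.6505 -0.1103] 0.1106 0.0315
top [ 0.5082 -0.1624] [ 0.5082 -0.1626] 0.1103 0.0317
wrist [ 0.5289 -0.0176] [ 0.5288 -0.0172] 0.1106 0.0315
wrist [ 0.5088 -0.1493] [ 0.508  -0.1472] 0.1096 0.0302
wrist [ 0.635  -0.0985] [ 0.6362 -0.099 ] 0.1099 0.025
```

move_arm:
  rows:
    - [0, 0, -3, -6, 4, 0, 0]
    - [0, 0, -9, -20, 12, 0, 0]
    - [0, 0, -16, -36, 22, 0, 0]
    - [0, 0, -23, -51, 32, 0, 0]
    - [0, 0, -30, -66, 41, 0, 0]
    - [0, 0, -37, -81, 50, 0, 0]
    - [0, 0, -44, -96, 60, 0, 0]
    - [0, 0, -51, -110, 69, 0, 0]
    - [0, 0, -57, -120, 75, 0, 0]
    - [0, 0, -61, -125, 78, 0, 0]
    - [0, 0, -62, -126, 78.5, 0, 0]
    - [0, 0, -62, -126, 78.5, 0, 0]

```text
t: 15.22
tcp_pos: [0.6465, -0.1083, 0.2242]
tool_rot: [0.061, 0.998, 0.001, -0.002]
force: [-0.6, 0.7, 0.4]
finger_gap: 1.004
gripper_force: 0.0
```

Run:
```python
from h import *
rel(.647,-.108,.081,83)
s=snap('wrist')
for o in lids(s): print(*o)
```

```text
t 15.2167 turn [ 0.  -0.2 -0. ] shift [ -1.    0.2 143.1] F [-0.56  0.67  0.41] gap 1.0039252458543095 q6 -1.784276711570237
[ 0.5136 -0.1629] [ 0.5166 -0.1613] 0.1106 0.0346
[ 0.5315 -0.0175] [ 0.5344 -0.0198] 0.1108 0.0339
[ 0.6479 -0.1083] [ 0.6475 -0.1082] 0.1105 0.0314
```

move_arm:
  rows:
    - [0, 0, 0, -0.5, 0, 8, 0]
    - [0, 0, 0, -0.5, 0, 25, 0]
    - [0, 0, 0, -0.5, 0, 50, 0]
    - [0, 0, 0, -0.5, 0, 75, 0]
    - [0, 0, 0, -0.5, 0, 100, 0]
    - [0, 0, 0, -0.5, 0, 123, 0]
    - [0, 0, 0, -0.5, 0, 136, 0]
    - [0, 0, 0, -0.5, 0, 143, 0]
    - [0, 0, 0, -0.5, 0, 145, 0]
    - [0, 0, 0, -0.5, 0, 145, 0]
    - [0, 0, 0, -0.5, 0, 145, 0]

```text
t: 16.18
tcp_pos: [0.6486, -0.1085, 0.0825]
tool_rot: [0.061, 0.998, -0.0, 0.001]
force: [0.3, -1.2, -0.1]
finger_gap: 0.997
gripper_force: 0.0
```

move_arm:
  rows:
    - [0, 0, 0, 0, 0, 0, 0.1]
    - [0, 0, 0, 0, 0, 0, 0.15]
    - [0, 0, 0, 0, 0, 0, 0.2]
    - [0, 0, 0, 0, 0, 0, 0.23]
    - [0, 0, 0, 0, 0, 0, 0.26]
    - [0, 0, 0, 0, 0, 0, 0.29]
    - [0, 0, 0, 0, 0, 0, 0.33]
    - [0, 0, 0, 0, 0, 0, 0.4]
    - [0, 0, 0, 0, 0, 0, 0.6]
    - [0, 0, 0, 0, 0, 0, 1]
    - [0, 0, 0, 0, 0, 0, 1]
    - [0, 0, 0, 0, 0, 0, 1]
  squeeze: 40

```text
t: 17.18
tcp_pos: [0.6479, -0.1083, 0.0819]
tool_rot: [0.061, 0.998, -0.0, 0.0]
force: [-0.9, 0.4, 6.2]
finger_gap: 0.717
gripper_force: 42.5
```

move_arm:
  rows:
    - [0, 0, 0, 0, 0, -2, 1]
    - [0, 0, 0, 0, 0, -6, 1]
    - [0, 0, 0, 0, 0, -12, 1]
    - [0, 0, 0, 0, 0, -18, 1]
    - [0, 0, 0, 0, 0, -23, 1]
    - [0, 0, 0, 0, 0, -25, 1]
    - [0, 0, 0, 0, 0, -25, 1]
    - [0, 0, 0, 0, 0, -25, 1]
    - [0, 0, 0, 0, 0, -25, 1]

```text
t: 17.93
tcp_pos: [0.6475, -0.1083, 0.1061]
tool_rot: [0.061, 0.998, 0.0, -0.0]
force: [-0.6, 0.4, -3.5]
finger_gap: 0.719
gripper_force: 43.9
```

Run:
```python
from h import *
f=[]
for i in range(9): s=snap('top'); r=readout.sense(); f.append(r['force'][2])
print(np.array(f).round(2),np.mean(f)); print(r['t'],r['tcp_pos'],r['finger_gap'])
for o in lids(s): print(*o)
```

```text
[-2.45 -3.35 -1.87 -2.88 -2.78 -1.9  -2.56 -2.43 -2.78] -2.5557451823157646
18.3833 [ 0.64768629 -0.10831993  0.1062353 ] 0.7222271451964581
```

The third tin weighs about 2.6 N, so the left tin is the heaviest. I'll set this one back and return to it.

move_arm:
  rows:
    - [0, 0, 0, 0, 0, 2, 1]
    - [0, 0, 0, 0, 0, 6, 1]
    - [0, 0, 0, 0, 0, 12, 1]
    - [0, 0, 0, 0, 0, 18, 1]
    - [0, 0, 0, 0, 0, 22, 1]
    - [0, 0, 0, 0, 0, 23.5, 1]
    - [0, 0, 0, 0, 0, 24.5, 1]
    - [0, 0, 0, 0, 0, 24.5, 1]
    - [0, 0, 0, 0, 0, 24.5, 1]

```text
t: 19.13
tcp_pos: [0.6478, -0.1084, 0.0819]
tool_rot: [0.061, 0.998, -0.0, 0.0]
force: [-1.0, 1.0, -1.5]
finger_gap: 0.72
gripper_force: 44.0
```

move_arm:
  rows:
    - [0, 0, 0, 0, 0, 0, 0.27]
    - [0, 0, 0, 0, 0, 0, 0.24]
    - [0, 0, 0, 0, 0, 0, 0.2]
    - [0, 0, 0, 0, 0, 0, 0.15]
    - [0, 0, 0, 0, 0, 0, 0.05]
    - [0, 0, 0, 0, 0, 0, 0]
    - [0, 0, 0, 0, 0, 0, 0]
  squeeze: 20

```text
t: 19.72
tcp_pos: [0.6478, -0.1084, 0.0819]
tool_rot: [0.061, 0.998, -0.0, 0.0]
force: [-0.4, -0.5, 0.3]
finger_gap: 1.0
gripper_force: 0.0
```

move_arm:
  rows:
    - [0, 0, 0, 0, 0, -8, 0]
    - [0, 0, 0, 0, 0, -25, 0]
    - [0, 0, 0, 0, 0, -50, 0]
    - [0, 0, 0, 0, 0, -80, 0]
    - [0, 0, 0, 0, 0, -110, 0]
    - [0, 0, 0, 0, 0, -135, 0]
    - [0, 0, 0, 0, 0, -142, 0]
    - [0, 0, 0, 0, 0, -145, 0]
    - [0, 0, 0, 0, 0, -145, 0]

```text
t: 20.47
tcp_pos: [0.6476, -0.1083, 0.2273]
tool_rot: [0.061, 0.998, -0.0, 0.0]
force: [0.5, -0.3, 0.4]
finger_gap: 1.001
gripper_force: 0.0
```

Run:
```python
from h import *
rel(.5285,-.019,.226,20.8)
for n in('top','wrist'):
  s=snap(n)
  for o in lids(s): print(n,*o)
```

```text
t 20.4667 turn [ 0.   0.  62.3] shift [129.   74.2   1.2] F [ 0.47 -0.3   0.42] gap 1.0008065776875834 q6 -1.7850755390545405
top [ 0.5086 -0.1739] [ 0.5101 -0.1763] 0.1109 0.0267
wrist [ 0.5137 -0.1628] [ 0.5167 -0.1612] 0.1106 0.0346
wrist [ 0.5317 -0.0176] [ 0.5345 -0.0198] 0.1107 0.034
wrist [ 0.6476 -0.1084] [ 0.6475 -0.1084] 0.1106 0.0314
```

move_arm:
  rows:
    - [0, 0, 3, 6, 4, 0, 0]
    - [0, 0, 9, 20, 12, 0, 0]
    - [0, 0, 16, 36, 21, 0, 0]
    - [0, 0, 23, 51, 30, 0, 0]
    - [0, 0, 30, 66, 38, 0, 0]
    - [0, 0, 37, 81, 47, 0, 0]
    - [0, 0, 44, 96, 56, 0, 0]
    - [0, 0, 51, 111, 64, 0, 0]
    - [0, 0, 57, 122, 70, 0, 0]
    - [0, 0, 61, 128, 73.5, 0, 0]
    - [0, 0, 62, 129, 74, 0, 0]
    - [0, 0, 62, 129, 74, 0, 0]

```text
t: 21.57
tcp_pos: [0.5277, -0.0189, 0.2256]
tool_rot: [0.565, 0.825, -0.001, -0.001]
force: [0.5, 0.2, -0.5]
finger_gap: 1.001
gripper_force: 0.0
```

Run:
```python
from h import *
rel(.5285,-.0187,.081,20.8)
s=snap('wrist')
for o in lids(s): print(*o)
```

```text
t 21.5667 turn [-0.1 -0.1  0.3] shift [ -0.3   1.1 144.6] F [ 0.46  0.24 -0.47] gap 1.0009847143688249 q6 -0.6163327368467598
[ 0.5291 -0.0173] [ 0.5291 -0.0172] 0.1106 0.0313
[ 0.5093 -0.1517] [ 0.5079 -0.1472] 0.1097 0.0305
[ 0.635  -0.0984] [ 0.6362 -0.099 ] 0.1099 0.0247
```

move_arm:
  rows:
    - [0, 0, 0, 0, 0.5, 8, 0]
    - [0, 0, 0, 0, 0.5, 25, 0]
    - [0, 0, 0, 0, 0.5, 50, 0]
    - [0, 0, 0, 0, 0.5, 75, 0]
    - [0, 0, 0, 0, 0.5, 100, 0]
    - [0, 0, 0, 0, 0.5, 123, 0]
    - [0, 0, 0, 0, 0.5, 136, 0]
    - [0, 0, 0, 0, 0.5, 143, 0]
    - [0, 0, 0, 0, 0.5, 146, 0]
    - [0, 0, 0, 0, 0.5, 146, 0]
    - [0, 0, 0, 0, 0.5, 146, 0]

```text
t: 22.53
tcp_pos: [0.5297, -0.0193, 0.0812]
tool_rot: [0.566, 0.824, 0.0, 0.001]
force: [0.6, -1.2, -0.3]
finger_gap: 0.999
gripper_force: 0.0
```

move_arm:
  rows:
    - [0, 0, 0, 0, 0, 0, 0.1]
    - [0, 0, 0, 0, 0, 0, 0.15]
    - [0, 0, 0, 0, 0, 0, 0.2]
    - [0, 0, 0, 0, 0, 0, 0.23]
    - [0, 0, 0, 0, 0, 0, 0.26]
    - [0, 0, 0, 0, 0, 0, 0.29]
    - [0, 0, 0, 0, 0, 0, 0.33]
    - [0, 0, 0, 0, 0, 0, 0.4]
    - [0, 0, 0, 0, 0, 0, 0.6]
    - [0, 0, 0, 0, 0, 0, 1]
    - [0, 0, 0, 0, 0, 0, 1]
    - [0, 0, 0, 0, 0, 0, 1]
  squeeze: 45

```text
t: 23.53
tcp_pos: [0.5292, -0.0191, 0.0814]
tool_rot: [0.566, 0.824, 0.0, 0.0]
force: [-1.2, 0.4, 5.1]
finger_gap: 0.72
gripper_force: 47.5
```

move_arm:
  rows:
    - [0, 0, 0, 0, 0, -2, 1]
    - [0, 0, 0, 0, 0, -8, 1]
    - [0, 0, 0, 0, 0, -20, 1]
    - [0, 0, 0, 0, 0, -38, 1]
    - [0, 0, 0, 0, 0, -58, 1]
    - [0, 0, 0, 0, 0, -78, 1]
    - [0, 0, 0, 0, 0, -98, 1]
    - [0, 0, 0, 0, 0, -118, 1]
    - [0, 0, 0, 0, 0, -138, 1]
    - [0, 0, 0, 0, 0, -156, 1]
    - [0, 0, 0, 0, 0, -168, 1]
    - [0, 0, 0, 0, 0, -175, 1]

```text
t: 24.53
tcp_pos: [0.5287, -0.019, 0.2568]
tool_rot: [0.566, 0.824, 0.0, 0.0]
force: [0.5, 0.4, -6.4]
finger_gap: 0.713
gripper_force: 50.6
```

move_arm:
  rows:
    - [0, 0, 0, 0, 0, -3, 1]
    - [0, 0, 0, 0, 0, -3, 1]
    - [0, 0, 0, 0, 0, -3, 1]
    - [0, 0, 0, 0, 0, -3, 1]
    - [0, 0, 0, 0, 0, -3, 1]
    - [0, 0, 0, 0, 0, -3, 1]

```text
t: 25.03
tcp_pos: [0.5287, -0.019, 0.258]
tool_rot: [0.566, 0.824, -0.0, -0.001]
force: [-0.1, -0.1, -6.5]
finger_gap: 0.716
gripper_force: 50.6
```

Run:
```python
from h import *
f=[]
for i in range(6): s=snap('side'); r=readout.sense(); f.append(r['force'][2])
print(np.mean(f),r['t'],r['tcp_pos'],r['finger_gap'],r['gripper_force'])
for o in lids(snap('side')): print(*o)
save(s,'s9.png')
```

```text
-6.119566091567975 25.3333 [ 0.52903965 -0.01909524  0.25873844] 0.7182116003658934 50.641028881073
[ 0.6473 -0.0976] [ 0.6498 -0.0973] 0.1095 0.0268
[ 0.5088 -0.1559] [ 0.5082 -0.1543] 0.1096 0.0313
```

View pics/s9.png

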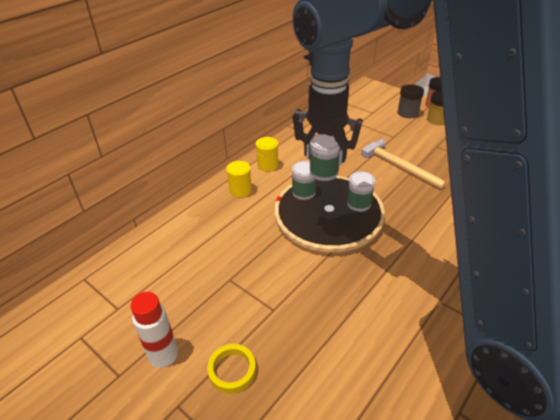

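The gripper holds the 6.1 N tin upright at (324,160), with its underside at about 0.207 m. The two lighter tins stand on the deck at (304,180) and (361,190), and the hammer, spray can and tape haven't moved.

```bash
python3 -c "from station import order; print(order.sign_off())"
```

```text
the job is handed in; nothing more can be done
None
```

The job is handed in: the heaviest tin (about 6.1 N, against 3.6 N and 2.6 N) is held upright and still about 18 cm above the turntable, the two lighter tins stand on it, and the sign-off returned no verdict.

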